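Wash a grinding jar: one shot of cleaner, then hold the run lever level

TASK

Wash the grinding jar: press the orange cap of the cleaner bottle all the way down and let it spring back up, so that the jar gets its shot of cleaner. Then, with the fingertips, push the yellow paddle of the hold-to-run lever down until the lever is level, the paddle beside the green band of its gauge and never down at the red, keep it there for three seconds, and finish while still holding it there: do not let go. Leave the other things on the bench where they are.

Things in the scene. Friction and masses are not known exactly. Their poses are not given: they have to be found in the camera images.
- wash_stand: Fixed cream foot plate (250 x 120 x 20 mm) with a white, blue-banded cleaner bottle (72 mm diameter) and, 125 mm from it along the stand's +x, an open steel grinding jar (80 mm diameter, rim 110 mm above the bench) between four thin white bars. Origin: on the bench under the bottle's axis; z up. Left or right of the control box, turned up to 0.55 rad.
- cap (a joint): Travel of the orange cap of the cleaner bottle in m: 0 up (at rest), 0.012 pressed fully down. It slides straight down; its spring needs 3 N to start and 9 N at the bottom, and lifts it again when let go.
- cap_top (a point): Centre of the cap's flat round top (40 mm diameter), on the bottle's axis, 199 mm above the bench at rest; z up. A thin orange spout runs from the cap 100 mm along the stand's +x, over the jar; its top is 4 mm lower than the cap's.
- control_box: Fixed hold-to-run box: aluminium foot plate 210 x 130 x 10 mm, cream housing at its -x end (top 52 mm above the bench), two pivot ears up to 98 mm. Origin: on the bench under the lever; x from pivot to paddle, z up. The lever's pivot axis lies along y at x = -50 mm, 85 mm above the bench; the level paddle's centre at x = 70 mm. Turned up to 0.55 rad.
- lever (a joint): Angle of the hold-to-run lever in rad: 0 at rest (paddle raised 0.30 rad above level), grows as it is pushed down; 0.30 is level, the middle of the green; green runs from 0.22 to 0.38, red begins at 0.45, stop at 0.60. A spring returns it: about 4 N on the paddle at rest, 8 N at level, 12 N at the stop.
- paddle_top (a point): Top of the yellow flat round paddle (48 mm diameter, 10 mm thick) at the lever's end, 120 mm from the pivot on a steel arm 14 mm wide. Origin: centre of its top face; z normal to the face (upright when level), x away from the pivot. The origin is 125 mm above the bench at rest, 90 mm at level, 72 mm where red begins, on a 120 mm arc about the pivot.
- green_mark (a point): Middle of the green band on the gauge post, 85 mm above the bench, the height of the paddle's mid-thickness when level. The post is 14 x 16 mm, 120 mm tall, 52 mm to the +y side of the paddle: white at the top, green from 75 to 95 mm above the bench, a short white gap, red from 67 mm down.
- spare_jar: Bystander, loose: closed steel grinding jar with black knob, 86 mm diameter, 98 mm tall; origin under its centre.
- jar_lid: Bystander, loose: steel jar lid with centre knob, 64 mm diameter, 26 mm tall; origin under its centre.
- sample_bowl: Bystander, loose: white ceramic bowl, 90 mm diameter, 40 mm tall; origin under its centre.
- jar_brush: Bystander, loose: lying brush with blue handle, under 250 mm long; long along its x.
Things that resemble listed ones, but are neither listed nor needed, are in the scene too. Leave any brown look-alike of the control_box alone.

How it is judged:
By the outcome, as a careful person would: the job done as asked, in the order asked, and still so for the second after the job is handed in, while the arm keeps its last pose, push and grip.
It also fails if it takes over 48 s, if anything falls off the work surface, if the arm or the gripper's body presses on something with over 40 N, if the wrist force passes 120 N, or if a joint passes its speed limit or range.

ROBOT

A 7-joint arm with a two-finger parallel gripper is mounted at the origin on the work surface. World frame = base frame: x ahead of the robot, y to its left, z up, the work surface at z = 0. Lengths are in m, angles in degrees, forces in N, time in s.
With the tool pointing down it reaches from about 0.35 to 0.9 m from the base axis. Payload 8.1 kg.
Tool frame: the origin (TCP) lies between the finger pads; the fingertips stand 11 mm ahead of it and the grasp point (between the pads) lies 8 mm behind it; z points along the fingers, y is the line along which they close (so a half turn about z gives the same grasp; the last joint's range is limited). The gripper opens to 92 mm and grips with 3 to 60 N. Pads are 19 mm wide; open, the fingers measure 130 mm over their backs; the gripper's body (75 mm by 190 mm) begins 47 mm behind the grasp point.
Start: joints at [-5.879, 24.895, 1.432, 90.138, -0.665, 64.973, -4.303], TCP at [0.625, -0, 0.238] pointing down, gripper open.
Joint ranges: [-149.89, 149.89], [-25.12, 119.58], [-72.63, 75.52], [4.76, 147.25], [-75.54, 255.54], [6.69, 114.76], [-157.13, 157.13]. Speed limits (degrees/s): [127.2, 127.2, 172.46, 172.46, 180, 180, 180].

INTERFACE

Orientations are given as a 3x3 rotation matrix whose columns are the frame's x, y, z axes.
In Python, from workcell import * gives the robot as it stands. The module is installed in compiled form; this text tells all that it offers. Calls block until the motion is done:
- move_pose(position, orientation): joint-space move of the TCP to a pose.
- move_l(position, max_speed=0.15, frame=None): straight line of the TCP; frame=None keeps the orientation; max_speed is the mean speed in m/s.
- move_j(angles): joint-space move.
- gripper_to(opening, newtons=None): finger opening in m; newtons is the grip in N (None keeps the last); returns when the fingers have stopped.
- dwell(seconds).
- ik(position, orientation): joint angles nearest the present ones, or None.
- observe(): the state.
- snapshot(name): name is "scene" or "side" or "wrist"; returns the picture (400x640x3 uint8, red, green, blue); there is no depth.
- get_calibration(name): a dict with "camera_matrix" (3x3 intrinsics, pixels), "k1" (the pictures are not rectified: a ray, as slopes to the right and down, at radius r is drawn at 1 + k1 r^2 times it, then the intrinsics apply), "position" and "rotation" of the camera in the world; the wrist camera has in their place "hand_eye" (4x4, takes a point from camera to tool coordinates, whose origin is the TCP and whose axes are the flange's). Camera axes: x right, y down, z forward; pixel columns grow to the right and rows downward; lengths in m; the calibration is good to about 2 mm. A picture is of the moment at which its call begins: read the wrist's pose just before it. get_calibration takes no time and is no camera call.
A pose or a line that the arm cannot do raises Unreachable and nothing moves.
- close_job(): hands the job in; it is judged then, once.
Trained networks look in the newest picture that a camera, given by its name, has taken for a name from the list of things; names that differ only in an ending like _2 or _b are one class to them, and where a whole thing is asked for, a point or a joint stands for the part that bears it (a point fixed in the world has none). Each returns a list of dicts, best first, with "confidence" (0 to 1); they miss things now and then, are a little off and sometimes report something else, mostly with a low value. They report only what shows in the picture. A call takes as long as a camera call. They do not tell look-alikes from the thing itself.
- look_for(label, camera): "centre" ([row, column] in pixels, amid what is visible of it).
The state is a dict: "clock": time; "joint_positions": joint angles; "qd": joint speeds; "effort": joint torques, N m; "ee_pos": TCP position; "eef_rot": TCP orientation; "ft_force": force on the tool from outside, world axes, zero at the start; "torque": the same for the moment, N m; "width": finger opening in m; "grasp_force": force on a finger pad.
Only numpy, scipy, OpenCV 4.12 (cv2) and the standard library are available. Lean on these libraries where they do the work, as an engineer would, in place of code of your own. Each camera call takes 0.05 s, during which the arm holds its last target. There are 200 camera calls.

## Working session

There is one attempt and no reset: what is moved stays moved. The work goes in short steps, each a Python script; the robot and the scene stay as the last script left them, time stands still between calls to the robot, and variables do not carry over. Pictures are saved under pics/ and viewed, at most 10 in all, crops included, and the job is handed in when it is done.

```bash
mkdir -p pics
python3 - <<'E'
from workcell import *
import cv2,numpy as np
for n in ("scene","side"):
    im=snapshot(n); cv2.imwrite(f"pics/{n}0.png",im[:,:,::-1])
    c=get_calibration(n); print(n,c)
    for l in ("wash_stand","cap_top","control_box","paddle_top","green_mark"):
        print(l,[(np.round(d["centre"]).tolist(),round(d["confidence"],2)) for d in look_for(l,n)][:4])
print(get_calibration("wrist")); print(observe())
E
```

```text
scene {'camera_matrix': array([[436.25650007,   0.        , 313.91444674],
       [  0.        , 436.25650007, 194.04458141],
       [  0.        ,   0.        ,   1.        ]]), 'k1': -0.10391262182048273, 'position': array([ 1.22618075, -0.78706758,  0.9236813 ]), 'rotation': array([[ 7.48096942e-01,  3.93701128e-01, -5.34181980e-01],
       [ 6.63589126e-01, -4.44640223e-01,  6.01618271e-01],
       [-6.61002430e-04, -8.04546142e-01, -5.93889779e-01]])}
wash_stand [([269.0, 279.0], 0.58)]
cap_top [([219.0, 270.0], 0.67)]
control_box [([151.0, 294.0], 0.95), ([170.0, 432.0], 0.77), ([220.0, 270.0], 0.67), ([188.0, 352.0], 0.65)]
paddle_top [([152.0, 447.0], 0.76), ([134.0, 305.0], 0.58)]
green_mark [([168.0, 433.0], 0.67), ([140.0, 362.0], 0.66), ([191.0, 346.0], 0.62), ([149.0, 292.0], 0.61)]
side {'camera_matrix': array([[427.21044898,   0.        , 318.08143488],
       [  0.        , 427.21044898, 199.5814636 ],
       [  0.        ,   0.        ,   1.        ]]), 'k1': -0.005271271163021713, 'position': array([ 0.06138032, -0.87862557,  1.28966512]), 'rotation': array([[ 0.886
[... 1185 characters left out ...]
30333214]), 'qd': array([ 0.01899274,  0.016564  , -0.04749247, -0.03972468, -0.00366143,
        0.03207008,  0.04479268]), 'effort': array([ 1.88083823e-05, -6.67329812e+01,  9.83142033e-01, -3.14692497e+01,
       -6.08071731e-02,  3.29585792e-02,  1.88039110e-05]), 'ee_pos': array([ 6.25011079e-01, -3.39916850e-05,  2.37770885e-01]), 'eef_rot': array([[ 1.01512907e-04,  9.99999992e-01,  7.12131458e-05],
       [ 9.99999995e-01, -1.01512978e-04,  9.94279825e-07],
       [ 1.00150888e-06,  7.12130445e-05, -9.99999997e-01]]), 'ft_force': array([ 0.17882426, -0.10254749, -0.70643027]), 'torque': array([-0.01474747, -0.01181659,  0.03571232]), 'grasp_force': 0.0, 'width': 0.09175857839038291}
```

Run:
```python
import cv2
a=cv2.imread("pics/scene0.png");b=cv2.imread("pics/side0.png")
cv2.imwrite("pics/a.png",cv2.resize(a[80:330,170:520],(784,560),interpolation=3))
cv2.imwrite("pics/b.png",cv2.resize(b[60:310,130:480],(784,560),interpolation=3))
```

```text
(no output)
```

View pics/a.png

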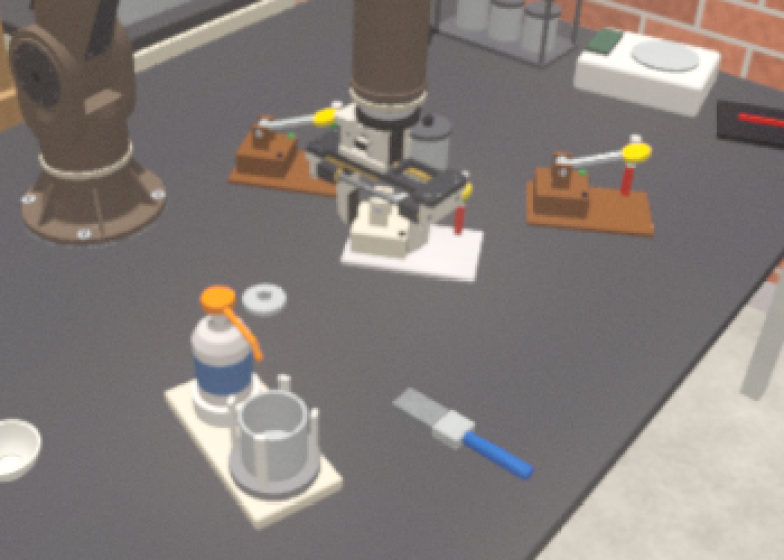

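View pics/b.png

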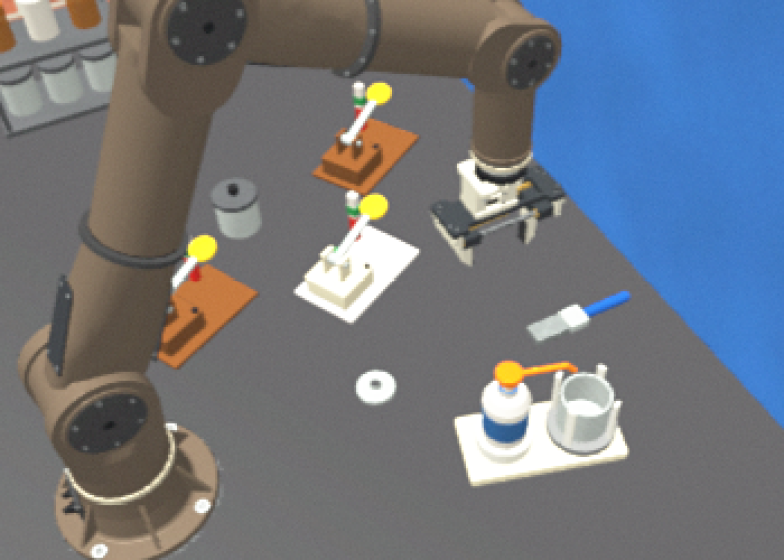

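Scene crop (scale 2.24): there are three lever boxes. Two are brown, at crop (265,150) and (560,190). The one with the cream housing and pale foot plate is at (400,240), in the side crop at (340,275) with its paddle at (374,207). The cream one fits control_box, and the crop confirms it. The wash stand has its cap at side crop (509,373) and its spout tip at (575,367).

```bash
cat > h.py <<'E'
from workcell import *
import cv2,numpy as np
def ray(name,px,tool=None):
    c=get_calibration(name);K=c["camera_matrix"]
    s=cv2.undistortPoints(np.array([[px]],float),K,np.array([c["k1"],0,0,0]))[0,0]
    if tool is None: R,p=c["rotation"],c["position"]
    else:
        H=c["hand_eye"];R=tool[1]@H[:3,:3];p=tool[1]@H[:3,3]+tool[0]
    return p,R@np.array([s[0],s[1],1])
def atz(name,px,z,tool=None):
    p,d=ray(name,px,tool);return p+d*(z-p[2])/d[2]
def blobs(rgb,lo,hi,amin=15):
    h=cv2.cvtColor(rgb,cv2.COLOR_RGB2HSV);m=cv2.inRange(h,lo,hi)
    n,l,s,c=cv2.connectedComponentsWithStats(m)
    return [(c[i],s[i]) for i in range(1,n) if s[i][4]>=amin],l
YEL=((24,150,120),(34,255,255));ORA=((8,170,150),(20,255,255))
E
python3 - <<'E'
from h import *
for n in("scene","side"):
    im=cv2.imread(f"pics/{n}0.png")[:,:,::-1].copy()
    print(n,"Y",[(c.round(1),atz(n,c,.122).round(3)) for c,s in blobs(im,*YEL)[0]])
    print(n,"O",[(c.round(1),s[4],s[:4]) for c,s in blobs(im,*ORA)[0]])
q=lambda u,v:(130+u/2.24,60+v/2.24)
for nm,u,v,z in [("cap",509,371,.199),("spout tip",572,366,.195),("paddle",374,206,.122),("plateR",419,254,.01),("plateB",350,322,.01),("plateL",297,290,.01),("standBL",475,481,.02),("standBR",626,456,.02),("lid",376,385,.01),("pivot",337,255,.09)]:
    print(nm,atz("side",q(u,v),z).round(3))
q=lambda u,v:(170+u/2.24,80+v/2.24)
for nm,u,v,z in [("cap",218,297,.199),("spouttip",260,357,.19),("sBL",257,515,.02),("s2",340,483,.02),("s3",167,395,.02),("plate1",343,262,.01),("p2",474,277,.01),("p3",482,229,.01)]:
    print(nm,atz("scene",q(u,v),z).round(3))
E
```

```text
scene Y [(array([314.4, 132. ]), array([0.24 , 0.327, 0.122])), (array([453.6, 147.6]), array([0.698, 0.579, 0.122]))]
scene O [(array([270.2, 217.5]), np.int32(191), array([260, 208,  27,  32], dtype=int32))]
side Y [(array([299. , 100.8]), array([0.702, 0.583, 0.122])), (array([296.4, 151.6]), array([0.547, 0.286, 0.122])), (array([220. , 170.2]), array([0.243, 0.333, 0.122])), (array([356.8, 225.9]), array([ 0.568, -0.147,  0.122])), (array([372.7, 223.8]), array([ 0.621, -0.165,  0.122]))]
side O [(array([162.5,  55.7]), np.int32(50), array([157,  49,  13,  14], dtype=int32)), (array([123. ,  65.9]), np.int32(47), array([117,  60,  14,  14], dtype=int32)), (array([294.8, 128.2]), np.int32(398), array([271, 114,  44,  32], dtype=int32)), (array([221.3, 197.2]), np.int32(606), array([201, 179,  43,  45], dtype=int32)), (array([368.9, 226.8]), np.int32(55), array([351, 222,  37,  11], dtype=int32))]
cap [ 0.537 -0.195  0.199]
spout tip [ 0.623 -0.228  0.195]
paddle [0.548 0.283 0.122]
plateR [0.612 0.237 0.01 ]
plateB [0.429 0.147 0.01 ]
plateL [0.377 0.262 0.01 ]
standBL [ 0.462 -0.238  0.02 ]
standBR [ 0.689 -0.309  0.02 ]
lid [0.41  0.003 0.01 ]
pivot [0.451 0.233 0.09 ]
cap [ 0.537 -0.197  0.199]
spouttip [ 0.64  -0.232  0.19 ]
sBL [ 0.691 -0.298  0.02 ]
s2 [ 0.731 -0.198  0.02 ]
s3 [ 0.465 -0.237  0.02 ]
plate1 [0.44  0.147 0.01 ]
p2 [0.615 0.251 0.01 ]
p3 [0.552 0.367 0.01 ]
```

Both cameras agree: cap at (0.537, -0.196), box yaw about 28°, paddle near (0.548, 0.284). Next I press the cap.

Run:
```python
from h import *
gripper_to(0,10)
x,y=.537,-.196
move_l([x,y,.26],.25)
im=snapshot("wrist");cv2.imwrite("pics/w1.png",im[:,:,::-1])
o=observe();f0=o["ft_force"][2];print(o["clock"],f0,o["width"])
move_l([x,y,.215],.1)
z=.212
while z>.192:
    move_l([x,y,z],.03);o=observe();f=o["ft_force"][2]-f0
    print(round(z,4),o["ee_pos"][2].round(4),f.round(1))
    if f>14: break
    z-=.002
dwell(.4);o=observe();print(o["ee_pos"],o["ft_force"]);s=snapshot("side");cv2.imwrite("pics/s1.png",s[:,:,::-1])
move_l([x,y,.225],.06);dwell(.3)
s=snapshot("side");cv2.imwrite("pics/s2.png",s[:,:,::-1])
move_l([x,y,.26],.2);print(observe()["clock"])
```

```text
3.1 0.15028722878808348 0.0005436243813021275
0.212 0.2123 0.5
0.21 0.2104 2.9
0.208 0.2082 3.9
0.206 0.2062 5.0
0.204 0.2043 6.0
0.202 0.2024 6.0
0.2 0.2005 7.6
0.198 0.1986 9.0
0.196 0.1981 21.2
[ 0.53746261 -0.19616205  0.19813894] [-4.0282917   2.03019623 22.46487888]
7.7083
```

The cap bottomed out (force rose from 9 to 21 N at TCP z 0.198) and was released. Next I look at the lever from the wrist.

Run:
```python
from h import *
move_l([.50,.20,.30],.25)
o=observe();im=snapshot("wrist");cv2.imwrite("pics/w2.png",im[:,:,::-1])
print(o["clock"]);t=(o["ee_pos"],o["eef_rot"])
np.savez("w2.npz",p=t[0],R=t[1])
for c,s in blobs(im,*YEL)[0]: print(c,s,atz("wrist",c,.1235,t))
a=cv2.imread("pics/s1.png")[190:260,320:420];b=cv2.imread("pics/s2.png")[190:260,320:420]
v=np.vstack([cv2.resize(im[:,:,::-1],(800,500)),]);cv2.imwrite("pics/w2v.png",v)
cv2.imwrite("pics/cap.png",cv2.resize(np.hstack([a,b]),(800,280),interpolation=3))
```

```text
9.4583
[22.18408395 32.4490599 ] [   0    2   50   62 2287] [0.24490908 0.33129313 0.1235    ]
[377.42963612  88.74309513] [ 351   62   54   55 2281] [0.54619113 0.28503813 0.1235    ]
```

View pics/w2v.png

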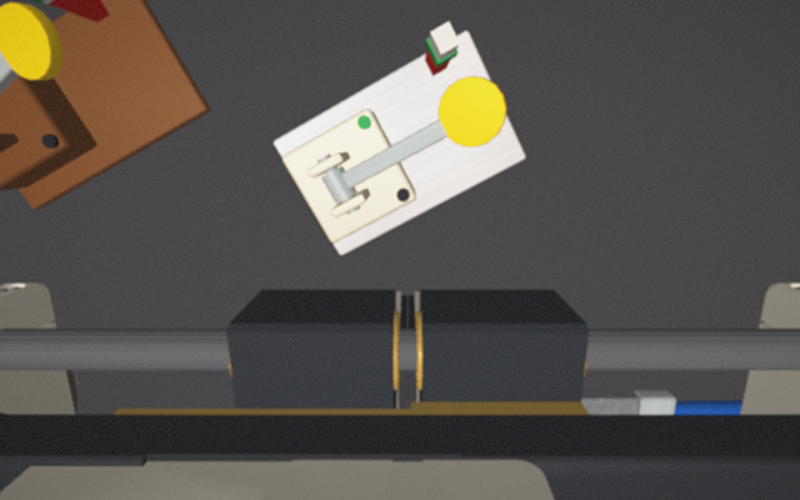

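View pics/cap.png

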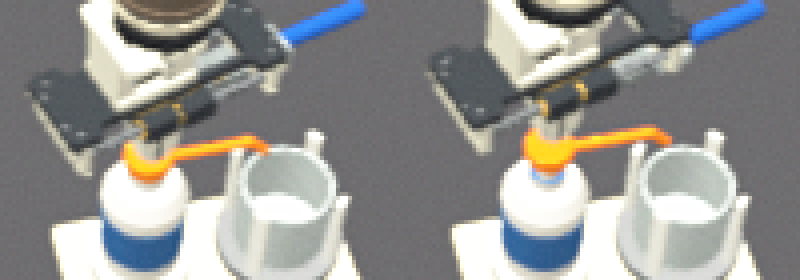

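Wrist view: the cream box's paddle is at view pixel (471,111), which is (0.546, 0.285), in line with the side camera's estimate. The cap crops show the cap fully down on the left and sprung back on the right. Now I press the lever.

Run:
```python
from h import *
d=np.load("w2.npz");t=(d["p"],d["R"]);g=lambda u,v,z:atz("wrist",(u/1.25,v/1.25),z,t)
e=g(525,156,.01)-g(341,254,.01);e2=g(468,31,.01)-g(275,143,.01);pv=g(340,184,.085)
pad=np.array([.5465,.285]);e3=pad-pv[:2]
ang=[np.degrees(np.arctan2(v[1],v[0])) for v in(e,e2,e3)];print(ang,np.linalg.norm(e),np.linalg.norm(e3),pv)
a=np.radians(np.mean(ang[:2]));ux=np.array([np.cos(a),np.sin(a)]);x,y=pad+.006*ux
assert np.linalg.norm(e3)<.13 and np.linalg.norm(e3)>.1
y_=np.array([ux[0],ux[1],0]);z_=np.array([0,0,-1.]);R=np.column_stack([np.cross(y_,z_),y_,z_])
move_pose([x,y,.22],R)
o=observe();f0=o["ft_force"][2];print(o["clock"],f0,x,y)
move_l([x,y,.14],.1)
for z in (.13,.12,.112,.106,.103,.101):
    move_l([x,y,z],.04);o=observe();print(z,o["ee_pos"].round(4),(o["ft_force"][2]-f0).round(1))
for n in("scene","side","wrist"): cv2.imwrite(f"pics/{n}3.png",snapshot(n)[:,:,::-1])
o=observe();print(o["clock"],o["ft_force"]-[0,0,f0])
p=cv2.imread("pics/scene3.png")[110:210,290:420];q=cv2.imread("pics/side3.png")[110:210,240:370]
cv2.imwrite("pics/v3.png",cv2.resize(np.hstack([p,q]),(800,308),interpolation=3))
```

```text
[np.float64(28.21506548600745), np.float64(28.291843367758794), np.float64(28.382997676054195)] 0.20629729246191905 0.11390848184062688 [0.44628449 0.2308521  0.085     ]
10.0917 1.090770124555695 0.551785173197781 0.2878402366572977
0.13 [0.5523 0.2882 0.1303] 3.7
0.12 [0.5521 0.2881 0.1204] 4.6
0.112 [0.5524 0.2882 0.1126] 5.0
0.106 [0.5526 0.2883 0.1068] 5.7
0.103 [0.5527 0.2884 0.1039] 6.2
0.101 [0.5528 0.2884 0.102 ] 6.2
13.1417 [3.69094668 0.55909986 5.26834665]
```

View pics/v3.png

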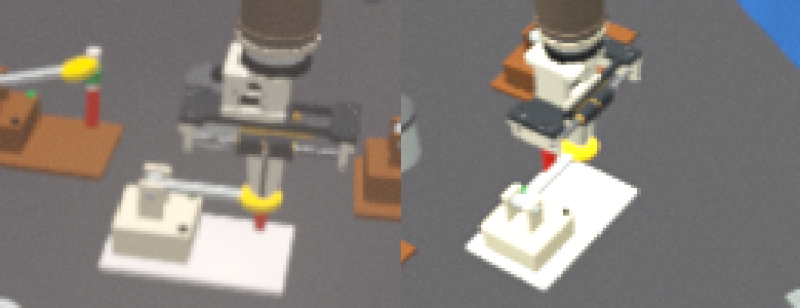

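View pics/wrist3.png

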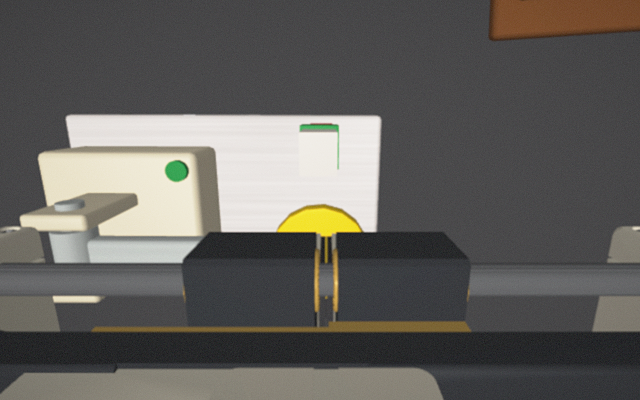

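Fingertips are on the paddle and the lever looks level beside the green. I'll hold, check the angle against a projected model of the paddle's lower rim, and finish.

Run:
```python
from h import *
p=observe()["ee_pos"]; move_l([.5518,.2878,.1],.02); dwell(3.6)
o=observe();print(o["clock"],o["ee_pos"].round(4),o["ft_force"].round(1))
a=np.radians(28.25);ux=np.array([np.cos(a),np.sin(a),0]);uy=np.array([-ux[1],ux[0],0]);uz=np.array([0,0,1.])
pv=np.append(np.array([.5465,.285])-.1135*ux[:2],.085)
for n in("scene","side"):
    im=snapshot(n);c=get_calibration(n);R=c["rotation"]
    rows=[]
    for th in(.1,.2,.25,.3,.35,.4,.5):
        b=.3-th;r=np.cos(b)*ux+np.sin(b)*uz;nn=-np.sin(b)*ux+np.cos(b)*uz
        P=np.array([pv+.12*r+s*.005*nn+.024*(np.cos(f)*r+np.sin(f)*uy) for f in np.linspace(0,6.28,60) for s in(-1,1)])
        q=cv2.projectPoints(P,cv2.Rodrigues(R.T)[0],-R.T@c["position"],c["camera_matrix"],np.array([c["k1"],0,0,0]))[0][:,0]
        rows.append((th,q.min(0).round(1).tolist(),q.max(0).round(1).tolist()))
    print(n,*rows,sep="\n")
    for cc,s in blobs(im,(22,130,70),(36,255,255),20)[0]: print(cc.round(),"min",s[:2],"max",s[:2]+s[2:4])
```

```text
16.9917 [0.5528 0.2884 0.1011] [3.1 2.5 8.4]
scene
(0.1, [367.3, 163.4], [381.6, 173.3])
(0.2, [367.7, 166.4], [381.7, 176.3])
(0.25, [367.7, 167.8], [381.8, 177.8])
(0.3, [367.5, 169.2], [381.7, 179.3])
(0.35, [367.3, 170.5], [381.5, 180.8])
(0.4, [367.1, 171.9], [381.3, 182.3])
(0.5, [366.3, 174.4], [380.4, 185.2])
[315. 132.] min [310 128] max [322 136]
[454. 148.] min [448 144] max [461 153]
[374. 175.] min [368 171] max [381 179]
side
(0.1, [291.1, 148.1], [303.3, 159.2])
(0.2, [291.5, 150.3], [303.6, 160.9])
(0.25, [291.7, 151.5], [303.7, 161.7])
(0.3, [291.9, 152.7], [303.8, 162.6])
(0.35, [292.0, 153.9], [303.8, 163.6])
(0.4, [292.0, 155.2], [303.8, 164.6])
(0.5, [291.9, 157.8], [303.7, 166.6])
[299. 159.] min [293 155] max [305 163]
[220. 170.] min [214 165] max [227 177]
[361. 226.] min [352 222] max [383 231]
```

The lower rim fits 0.30 rad in both cameras, the push is about 7–8 N, and the lever has been held for over 3.6 s.

```bash
python3 -c "
from workcell import *
print(close_job())"
```

```text
the job is handed in; nothing more can be done
None
```

The job is handed in: the cap was pressed fully down and sprang back, and the lever was held level in the green for over 3.6 s by about 17 s on the clock, with the fingertips still holding it there.

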